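# Make up two column kits

### The job

Make up the two column kits, everything standing upright in its own compartment: in the long three-compartment tray the wide cartridge in the middle, with the largest stopper on one side of it and the square bottle on the other (either way round); in the short two-compartment tray the slim cartridge and the smallest stopper, one in each compartment. Set each thing down gently without dropping it, and leave the medium stopper, the beaker and the brown jar standing where they are.

Things in the scene. Friction and masses are not known exactly. Their poses are not given: they have to be found in the camera images.
- wide_cartridge: The wide glass resin cartridge: a sealed upright glass cylinder, 42 mm in diameter and 76 mm tall all the way up, orange resin inside, white end caps (a white disc from above). About 0.14 kg. Origin: centre of its underside; z up along it.
- slim_cartridge: The slim glass resin cartridge: like the wide one and as tall (76 mm), but 24 mm in diameter, on a white round foot 34 mm in diameter and 8 mm high. About 0.07 kg. Origin: centre of its underside; z up along it.
- large_stopper: Solid black rubber stopper, a plain cone stub standing on its wide end: diameter 46 mm at the foot, 40 mm at the top, 42 mm tall. The largest of three stoppers. Origin: centre of its underside; z up.
- small_stopper: Solid black rubber stopper, a plain cone stub standing on its wide end: diameter 25 mm at the foot, 22 mm at the top, 38 mm tall. The smallest of three stoppers. Origin: centre of its underside; z up.
- square_bottle: Small pink plastic bottle of square section: body 40 x 40 mm and 56 mm tall, sides along its x and y axes; above it a shoulder and a round white cap 26 mm in diameter reaching 73 mm. About 0.09 kg. Origin: centre of its underside; z up.
- long_tray: Low grey plastic kit tray, fixed to the bench, with three square compartments in one row along its x axis. Each compartment is 70 x 70 mm inside; walls and partitions are 4 mm thick, the compartment floor is 4 mm above the bench and the rims of the walls 11 mm above the bench. The tray is 226 mm long (x) and 78 mm wide (y). Origin: centre of its underside, at bench height; compartment centres lie at x = -74, 0 and +74 mm, y = 0. Both ends are alike.
- short_tray: Low grey plastic kit tray, fixed to the bench, with two square compartments in one row along its x axis. Each compartment is 70 x 70 mm inside; walls and partitions are 4 mm thick, the compartment floor is 4 mm above the bench and the rims of the walls 11 mm above the bench. The tray is 152 mm long (x) and 78 mm wide (y). Origin: centre of its underside, at bench height; compartment centres lie at x = -37 and +37 mm, y = 0. Both ends are alike.
- medium_stopper: Solid black rubber stopper, a plain cone stub standing on its wide end: diameter 36 mm at the foot, 31 mm at the top, 40 mm tall. The middle one of three stoppers; not part of a kit, stays where it is. Origin: centre of its underside; z up.
- beaker: Small open clear glass beaker, 48 mm across the rim and 62 mm tall, empty; not part of a kit, stays where it is. Origin: centre of its underside.
- amber_jar: Round brown glass jar with a black lid, 40 mm in diameter and 62 mm tall; not part of a kit, stays where it is. Origin: centre of its underside.

How it is judged:
By the outcome, as a careful person would: the job done as asked, in the order asked, and still so for the second after the job is handed in, with the robot touching nothing.
It also fails if it takes over 115 s, if anything falls off the work surface, if the arm or the gripper's body presses on something with over 40 N, if the wrist force passes 120 N, or if a joint passes its speed limit or range.

### The arm

A 6-joint arm with a two-finger parallel gripper is mounted at the origin on the work surface. World frame = base frame: x ahead of the robot, y to its left, z up, the work surface at z = 0. Lengths are in mm, angles in rad, forces in N, time in s.
With the tool pointing down it reaches from about 300 to 775 mm from the base axis. Payload 14.6 kg.
Tool frame: the origin (TCP) lies between the finger pads; the fingertips stand 11 mm ahead of it and the grasp point (between the pads) lies 8 mm behind it; z points along the fingers, y is the direction in which the jaws open and shut (so a half turn about z gives the same grasp; the last joint's range is limited). The gripper opens to 94 mm and grips with 3 to 60 N. Pads are 16 mm wide; open, the fingers measure 119 mm over their backs; the gripper's body (75 mm by 177 mm) begins 78 mm behind the grasp point.
Start: joints at [-1.185, 0.3, 1.521, -0, 1.321, -0.067], TCP at [240.609, -494.567, 216.446] pointing down, gripper open.
Joint ranges: [-3.03, 3.03], [-0.79, 2.21], [0.23, 2.52], [-1.04, 4.18], [0, 3.07], [-2.55, 2.55]. Speed limits (rad/s): [2.22, 2.22, 2.57, 3.14, 3.14, 3.14].

### API

Orientations are given as [roll, pitch, yaw] about the fixed x, y, z axes, in that order (R = Rz(yaw) Ry(pitch) Rx(roll)).
In Python, from cell import * gives the robot as it stands.
- The arm moves only by the tool arm_command, never from a script. Its argument "deltas" is a list of rows, each an object with "xyz": the shift along the world's x, y, z in m, a list of three; "turn": the turn, a rotation vector about the world's x, y, z in rad, a list of three. A call has 1 to 12 rows; each row shifts and turns the commanded pose from where the row before left it; what a row does not reach is not made up. A row lasts 1/8 s, in which the tool goes at most 62.5 mm and 10.7 degrees, less where a joint would pass 70% of its speed; a pose out of reach is approached as far as the arm can. A call with a gripper value outside its range is refused whole. "gripper" is the closure, from 0 (fully open) to 1 (shut), set as the call begins (left out, the last holds). The fingers move at their own pace and stop on an object; "force" is the grip in N (left out, the last holds). Time passes only in rows, so rows that do not move let the fingers close. It gives the time, the measured TCP pose, the force and the opening at its end, in the units of the state.
- read_state(): the state, without advancing time (a new reading comes with each control period).
- camera(name): name is "scene" or "top" or "wrist"; returns a dict with "color" (420x560x3 uint8, red, green, blue), "fx", "fy", "cx", "cy" (pixels), "rvec" (rotation vector, rad) and "tvec" (3), from world to camera coordinates, as OpenCV has them; the wrist camera has in their place "mount" (4x4, takes a point from camera to tool coordinates, whose origin is the TCP and whose axes are the flange's). Camera axes: x right, y down, z forward; pixel columns grow to the right and rows downward; lengths in mm; the calibration is good to about 2 mm. A picture is of the moment at which its call begins: read the wrist's pose just before it. There is no depth.
- sign_off(): hands the job in, once; it reports no verdict.
The state is a dict: "clock": time; "joints": joint angles; "qd": joint speeds; "effort": joint torques, N m; "eef_pos": TCP position; "eef_rot": TCP orientation; "wrist_force": force on the tool from outside, world axes, zero at the start; "moment": the same for the moment, N m; "finger_gap": finger opening in mm.
Only numpy, scipy, OpenCV 4.12 (cv2) and the standard library are available. Lean on these libraries where they do the work, as an engineer would, in place of code of your own. Each camera call takes 0.05 s, during which the arm holds its last target.

## Working session

There is one attempt and no reset: what is moved stays moved. The work goes in short steps, Python scripts to look and compute and a tool call to move; the robot and the scene stay as the last step left them, time stands still between calls to the robot, and variables do not carry over. Pictures are saved under pics/ and viewed, and the job is handed in when it is done.

Besides the shell and the picture viewer there is one more tool, called after ">>>" as a command line: name --argument value ..., lists and objects as JSON in quotes. arm_command: Moves the arm, as the interface text tells. Its arguments: {"type":"object","properties":{"deltas":{"type":"array","items":{"type":"object","properties":{"xyz":{"type":"array","items":{"type":"number"}},"turn":{"type":"array","items":{"type":"number"}}}}},"gripper":{"type":"number"},"force":{"type":"number"}},"required":["deltas"]}

```bash
ls; mkdir -p pics; python3 - <<'E'
from cell import *
import cv2
print(read_state())
for n in ("scene","top","wrist"):
    c=camera(n); cv2.imwrite(f"pics/a_{n}.png",c["color"][:,:,::-1]); print(n,{k:v for k,v in c.items() if k!="color"})
E
```

```text
pics
{'clock': 0.0, 'joints': array([-1.18458979e+00,  3.00508409e-01,  1.52159430e+00, -3.00010280e-06,
        1.32071702e+00, -6.66119667e-02]), 'qd': array([-3.94172177e-05,  1.07152506e-03, -2.10991891e-04, -4.06514990e-04,
       -4.43420102e-04,  2.64312692e-04]), 'effort': array([ 5.79701482e-04, -5.31805301e+01, -3.52736807e+01,  7.08931102e-02,
        2.43788684e-02, -1.12987107e-04]), 'eef_pos': array([ 240.51835608, -494.33229584,  215.86027307]), 'eef_rot': array([-3.14036811e+00, -7.87778749e-05,  4.52819195e-01]), 'wrist_force': array([-0.98602879,  0.2164737 , -0.26936956]), 'moment': array([ 0.00197975,  0.03825729, -0.01187834]), 'finger_gap': 93.90593397130095}
scene {'fx': 415.689937274006, 'fy': 415.689937274006, 'cx': 283.8466471148189, 'cy': 216.8469511139962, 'rvec': array([ 0.68567125,  2.43558301, -1.33286413]), 'tvec': array([ 475.02188893, -116.63821193, 1066.40514617])}
top {'fx': 475.542246220753, 'fy': 475.542246220753, 'cx': 280.116611909107, 'cy': 209.3772511716575, 'rvec': array([ 2.16559238, -2.20155863,  0.08428879]), 'tvec': array([  -6.84054313,  556.82716859, 1124.75160914])}
wrist {'fx': 302.20921206763205, 'fy': 302.20921206763205, 'cx': 280.6926438787308, 'cy': 211.4261660712802, 'mount': array([[-1.51675699e-04, -9.68222408e-01, -2.50090676e-01,
         7.21807838e+01],
       [ 9.99999960e-01, -2.06709575e-04,  1.93790311e-04,
         8.56298147e-01],
       [-2.39328259e-04, -2.50090636e-01,  9.68222400e-01,
        -1.69021403e+02],
       [ 0.00000000e+00,  0.00000000e+00,  0.00000000e+00,
         1.00000000e+00]])}
```

View pics/a_top.png

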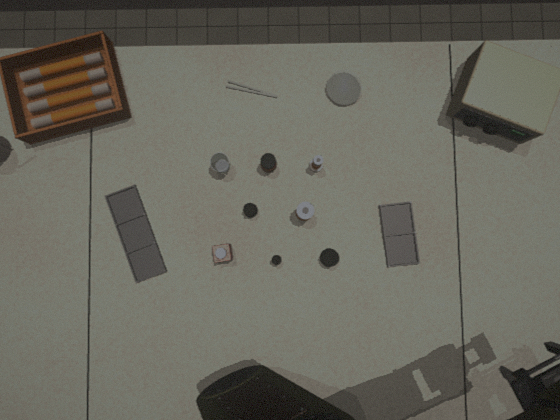

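View pics/a_scene.png

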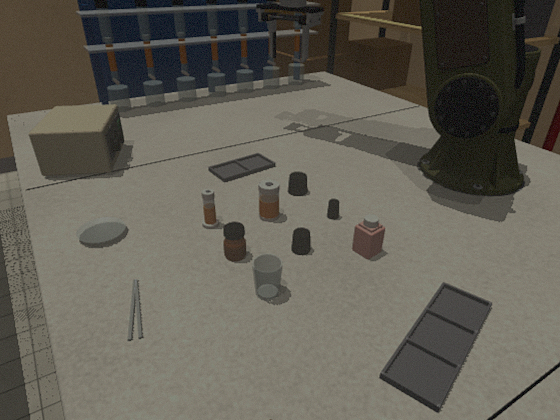

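View pics/a_wrist.png

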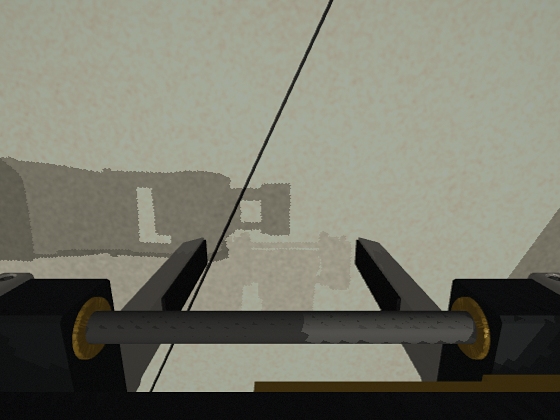

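The top view shows the long tray at px (135,233) and the short tray at (398,234). The other items are the beaker (220,162), jar (268,162), slim cartridge (317,163), medium stopper (250,210), wide cartridge (305,211), bottle (222,253), small stopper (276,260) and large stopper (329,257).

```bash
cat > h.py <<'E'
import numpy as np, cv2
from scipy.spatial.transform import Rotation as R
from cell import *
def ray(c,uv):
    Rm=cv2.Rodrigues(np.array(c["rvec"]))[0]; t=np.array(c["tvec"])
    d=np.array([(uv[0]-c["cx"])/c["fx"],(uv[1]-c["cy"])/c["fy"],1.])
    return -Rm.T@t, Rm.T@d
def toz(c,uv,z):
    o,d=ray(c,uv); return (o+d*(z-o[2])/d[2])[:2]
def proj(c,P):
    return cv2.projectPoints(np.float64(P).reshape(-1,1,3),np.array(c["rvec"]),np.array(c["tvec"]),np.array([[c["fx"],0,c["cx"]],[0,c["fy"],c["cy"]],[0,0,1.]]),None)[0][:,0]
def wristcam():
    s=read_state(); c=camera("wrist"); T=np.eye(4); T[:3,:3]=R.from_euler("xyz",s["eef_rot"]).as_matrix(); T[:3,3]=s["eef_pos"]
    M=np.linalg.inv(T@c["mount"]); c["rvec"]=cv2.Rodrigues(M[:3,:3])[0].ravel(); c["tvec"]=M[:3,3]; return s,c
E
python3 - <<'E'
from h import *
c=camera("top"); im=c["color"][:,:,::-1]
print("cam",ray(c,(280,210))[0])
crop=im[140:290,90:430]; cv2.imwrite("pics/b_crop.png",cv2.resize(crop,None,fx=2.35,fy=2.35,interpolation=cv2.INTER_CUBIC))
crop=im[145:275,200:345]; cv2.imwrite("pics/b_crop2.png",cv2.convertScaleAbs(cv2.resize(crop,None,fx=4.5,fy=4.5,interpolation=cv2.INTER_NEAREST),alpha=1.5))
g=cv2.cvtColor(im,cv2.COLOR_BGR2GRAY)
for n,thr in (("dark",45),("mid",100)):
    m=(g<thr).astype(np.uint8); m[:145]=0;m[285:]=0;m[:,:97]=0;m[:,430:]=0
    k,l,st,ce=cv2.connectedComponentsWithStats(m)
    for i in range(1,k):
        if st[i,4]>25: print(n,st[i],ce[i].round(1),toz(c,ce[i],0).round())
E
```

```text
cam [ 470.15671131  -13.46872768 1163.5895888 ]
dark [244 203  13  15 103] [250.  209.9] [558.  58.]
dark [320 249  18  18 155] [328.4 257. ] [ 440. -132.]
dark [273 256   8   8  39] [276.5 259.4] [436.  -5.]
mid [209 153  21  27 320] [218.  166.6] [667. 136.]
mid [257 153  20  24 344] [266.9 164.5] [670.  15.]
mid [306 161  16  15 126] [312.6 168.4] [658. -98.]
mid [ 105  184   63   99 3179] [135.7 233.5] [505. 338.]
mid [242 203  16  16 206] [249.5 210.5] [557.  59.]
mid [ 378  202   42   66 2105] [398.4 234.1] [ 493. -304.]
mid [290 210  21  17 164] [297.2 219.1] [534. -57.]
mid [212 243  22  23 139] [224.5 256.2] [446. 121.]
mid [318 248  22  21 340] [328.5 258.1] [ 437. -132.]
mid [270 255  12  12 107] [275.6 260.4] [434.  -3.]
```

View pics/b_crop2.png

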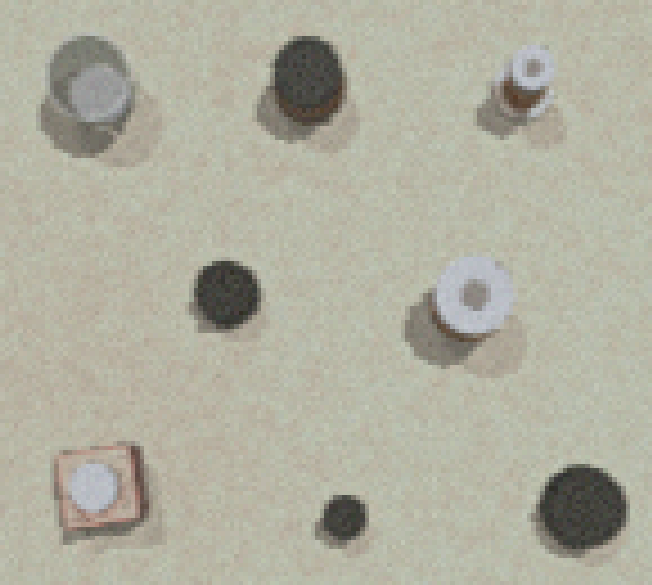

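View pics/b_crop.png

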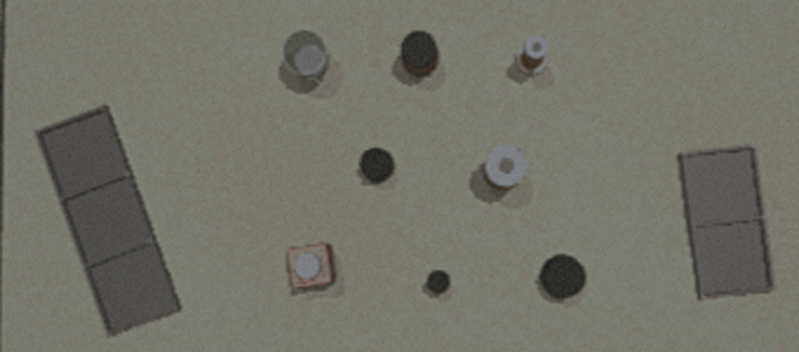

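```bash
cat > meas.py <<'E'
from h import *
c=camera("top"); im=c["color"].astype(int); s=camera("scene"); si=s["color"].astype(int)
g=im.sum(2)/3
def box(m,x0,y0,x1,y1):
    mm=np.zeros(m.shape,np.uint8); mm[y0:y1,x0:x1]=m[y0:y1,x0:x1]
    k,l,st,ce=cv2.connectedComponentsWithStats(mm); i=1+np.argmax(st[1:,4]); return (l==i),st[i],ce[i]
def blob(name,m,bx,z):
    l,st,ce=box(m,*bx); cn=cv2.findContours(l.astype(np.uint8),cv2.RETR_EXTERNAL,cv2.CHAIN_APPROX_NONE)[0][0]
    (u,v),r=cv2.minEnclosingCircle(cn); M=cv2.moments(cv2.convexHull(cn)); p=(M['m10']/M['m00'],M['m01']/M['m00'])
    a=toz(c,p,z); px=c["fx"]/(1163.6-z)
    print(name,"px",np.round(p,1),"bbox mm",np.round(st[2:4]/px,1),"xy",a.round(1), "reach",np.hypot(*a).round()); return a
white=(g>125)&(abs(im[:,:,0]-im[:,:,1])<14)&(im[:,:,2]>im[:,:,0]-2)
blob("wide",white,(290,195,320,225),76)
blob("slim",white,(308,150,328,166),76)
blob("cap",white,(210,240,232,265),73)
dark=g<50
blob("large",dark,(315,245,345,272),20)
blob("small",dark,(268,250,288,270),20)
blob("medium",dark,(240,200,262,222),20)
blob("jar",dark,(255,150,280,172),62)
# bottle
pink=(im[:,:,0]-im[:,:,1]>12)
l,st,ce=box(pink,205,238,240,272); l=box(pink|white,205,238,240,272)[0]
cn=cv2.findContours(l.astype(np.uint8),cv2.RETR_EXTERNAL,cv2.CHAIN_APPROX_NONE)[0]; cn=max(cn,key=len)
r=cv2.minAreaRect(cn); b=cv2.boxPoints(r); w=np.array([toz(c,p,56) for p in b]); print("bottle",w.round(1).tolist(),w.mean(0).round(1),np.linalg.norm(w-np.roll(w,1,0),axis=1).round(1),np.degrees(np.arctan2(*(w[1]-w[0])[::-1])).round(1))
for n,bx in (("long",(97,175,175,290)),("short",(370,195,425,275))):
    l,st,ce=box((g<100),*bx); cn=max(cv2.findContours(l.astype(np.uint8),cv2.RETR_EXTERNAL,cv2.CHAIN_APPROX_NONE)[0],key=len)
    b=cv2.boxPoints(cv2.minAreaRect(cn)); w=np.array([toz(c,p,8) for p in b]); e=np.roll(w,-1,0)-w; L=np.linalg.norm(e,axis=1); i=np.argmax(L)
    print(n,w.mean(0).round(1),L.round(1),"ang",np.degrees(np.arctan2(e[i][1],e[i][0])).round(1))
E
python3 meas.py
```

```text
wide px [305.  209.8] bbox mm [41.2 38.9] xy [550.5 -73. ] reach 555.0
slim px [317.9 159.1] bbox mm [20.6 20.6] xy [ 667.6 -105.1] reach 676.0
cap px [219.9 252.5] bbox mm [20.6 22.9] xy [456.1 123.2] reach 472.0
large px [328.9 257.4] bbox mm [45.7 43.3] xy [ 439.6 -130.8] reach 459.0
small px [276.  259.6] bbox mm [21.6 24. ] xy [436.5  -4.1] reach 437.0
medium px [249.9 209.7] bbox mm [31.3 33.7] xy [557.1  56.8] reach 560.0
jar px [268.  162.6] bbox mm [34.7 41.7] xy [663.8  10.6] reach 664.0
bottle [[472.4, 145.7], [477.8, 102.8], [438.5, 97.5], [433.2, 140.4]] [455.5 121.6] [39.6 43.3 39.6 43.2] -82.8
long [505.8 336. ] [ 83.1 229.4  81.9 229. ] ang -159.9
short [ 492.6 -302.3] [ 82.9 155.3  82.1 155.1] ang -173.8
```

```bash
python3 - <<'E'
from h import *
s=camera("scene"); im=s["color"][:,:,::-1].copy()
P=[(550.5,-73,76),(667.6,-105.1,76),(456.1,123.2,73),(439.6,-130.8,42),(436.5,-4.1,38),(557.1,56.8,40)]
for c0,a,L in (((505.8,336),20.1,113),((492.6,-302.3),6.2,76)):
    a=np.radians(a);x=np.array([np.cos(a),np.sin(a)]);y=np.array([-x[1],x[0]])
    for i in(-1,1):
        for j in(-1,1): P.append((*(c0+i*L*x+j*39*y),11))
im=cv2.convertScaleAbs(cv2.resize(im,None,fx=2,fy=2,interpolation=cv2.INTER_NEAREST),alpha=1.4)
for p in proj(s,P): cv2.circle(im,tuple(int(round(v*2+1)) for v in p),3,(0,255,0),1)
cv2.imwrite("pics/c1.png",im[280:840,360:1060])
E
```

```text
(no output)
```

View pics/c1.png

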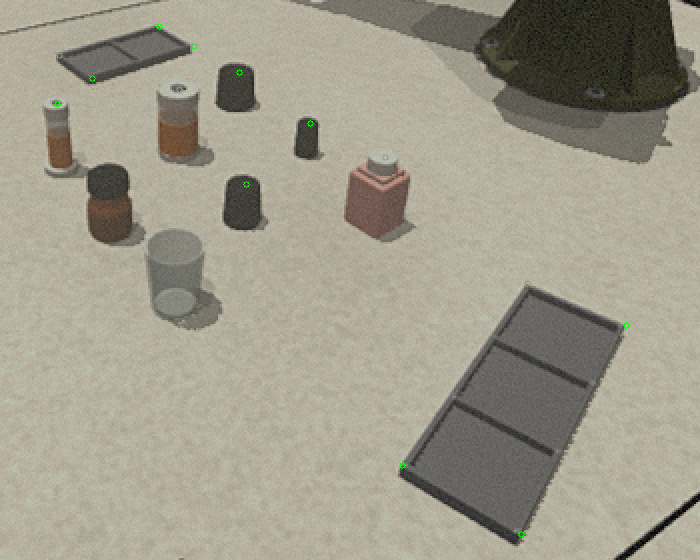

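The projected points land on the objects in the scene view to within about 3 mm, and the sizes match. I'll start with the wide cartridge.

>>> arm_command --deltas '[{"xyz": [0.015, 0.021, 0], "turn": [0, 0, -0.01]}, {"xyz": [0.031, 0.042, 0], "turn": [0, 0, -0.01]}, {"xyz": [0.033, 0.045, 0], "turn": [0, 0, -0.01]}, {"xyz": [0.033, 0.045, 0], "turn": [0, 0, -0.01]}, {"xyz": [0.033, 0.045, 0], "turn": [0, 0, -0.01]}, {"xyz": [0.033, 0.045, 0], "turn": [0, 0, -0.01]}, {"xyz": [0.033, 0.045, 0], "turn": [0, 0, -0.01]}, {"xyz": [0.033, 0.045, 0], "turn": [0, 0, -0.01]}, {"xyz": [0.033, 0.044, 0], "turn": [0, 0, -0.01]}, {"xyz": [0.023, 0.032, 0], "turn": [0, 0, -0.014]}, {"xyz": [0.01, 0.0125, 0]}, {"xyz": [0, 0, 0]}]' --gripper 0

```text
validation failed for argument at $.de...
```

```bash
cat > w.py <<'E'
from h import *
import sys
s,c=wristcam(); cv2.imwrite("pics/%s.png"%sys.argv[1],c["color"][:,:,::-1]); print({k:np.round(s[k],3) for k in("clock","eef_pos","eef_rot","wrist_force","finger_gap")})
for a in sys.argv[2:]:
    P=[float(v) for v in a.split(",")]; print(a,proj(c,P).round(1))
E
python3 w.py d1 550.5,-73,76 550.5,-73,0 439.6,-130.8,42
```

```text
{'clock': np.float64(0.35), 'eef_pos': array([ 240.579, -494.525,  216.319]), 'eef_rot': array([-3.141,  0.   ,  0.453]), 'wrist_force': array([ 0.444, -0.071,  0.669]), 'finger_gap': np.float64(93.759)}
550.5,-73,76 [[ -85.4 -471.3]]
550.5,-73,0 [[  12.4 -309.7]]
439.6,-130.8,42 [[   6.9 -178.7]]
```

View pics/d1.png

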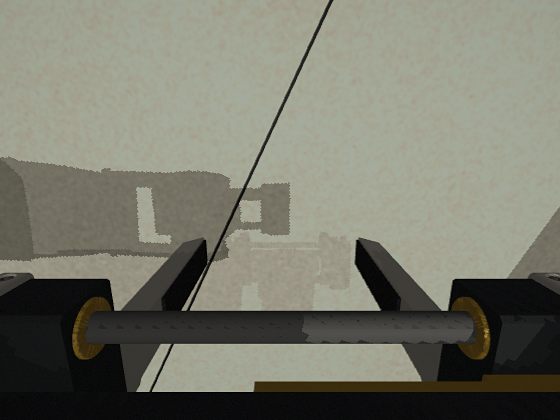

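The move call was refused, so the arm hasn't moved and the picture is unchanged. I'll resend it with both fields in every row.

>>> arm_command --deltas '[{"xyz": [0.015, 0.021, 0.0], "turn": [0.0, 0.0, -0.01]}, {"xyz": [0.031, 0.042, 0.0], "turn": [0.0, 0.0, -0.01]}, {"xyz": [0.033, 0.045, 0.0], "turn": [0.0, 0.0, -0.01]}, {"xyz": [0.033, 0.045, 0.0], "turn": [0.0, 0.0, -0.01]}, {"xyz": [0.033, 0.045, 0.0], "turn": [0.0, 0.0, -0.01]}, {"xyz": [0.033, 0.045, 0.0], "turn": [0.0, 0.0, -0.01]}, {"xyz": [0.033, 0.045, 0.0], "turn": [0.0, 0.0, -0.01]}, {"xyz": [0.033, 0.045, 0.0], "turn": [0.0, 0.0, -0.01]}, {"xyz": [0.033, 0.044, 0.0], "turn": [0.0, 0.0, -0.01]}, {"xyz": [0.023, 0.032, 0.0], "turn": [0.0, 0.0, -0.014]}, {"xyz": [0.01, 0.0125, 0.0], "turn": [0.0, 0.0, 0.0]}, {"xyz": [0.0, 0.0, 0.0], "turn": [0.0, 0.0, 0.0]}]' --gripper 0

```text
clock: 1.9
eef_pos: [550.6, -73.0, 216.2]
eef_rot: [-3.141, 0.0, 0.35]
wrist_force: [-0.5, 0.5, 0.4]
finger_gap: 94.3
```

```bash
python3 w.py d2 550.5,-73,76 550.5,-73,0 667.6,-105,76
```

```text
{'clock': np.float64(1.9), 'eef_pos': array([550.635, -73.001, 216.221]), 'eef_rot': array([-3.141,  0.   ,  0.35 ]), 'wrist_force': array([-0.52 ,  0.547,  0.369]), 'finger_gap': np.float64(94.262)}
550.5,-73,76 [[279.8 204.5]]
550.5,-73,0 [[279.9 191.1]]
667.6,-105,76 [[352.2 104.9]]
```

View pics/d2.png

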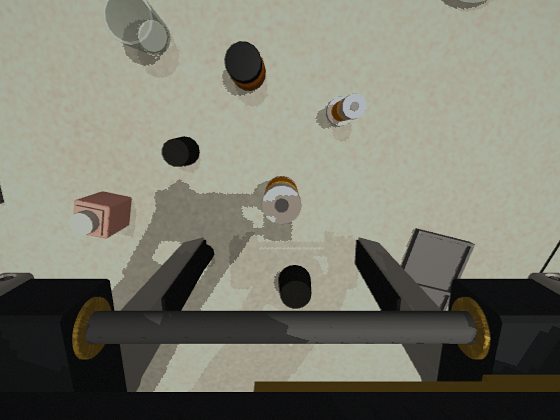

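Wrist view: the wide cap centre is at about (281,206), and the prediction was (280,204), so they agree. Next I descend and grip.

>>> arm_command --deltas '[{"xyz": [0.0, 0.0, -0.04], "turn": [0.0, 0.0, 0.0]}, {"xyz": [0.0, 0.0, -0.05], "turn": [0.0, 0.0, 0.0]}, {"xyz": [0.0, 0.0, -0.05], "turn": [0.0, 0.0, 0.0]}, {"xyz": [0.0, 0.0, -0.03], "turn": [0.0, 0.0, 0.0]}, {"xyz": [0.0, 0.0, -0.01], "turn": [0.0, 0.0, 0.0]}, {"xyz": [0.0, 0.0, 0.0], "turn": [0.0, 0.0, 0.0]}]'

```text
clock: 2.7
eef_pos: [550.6, -73.8, 37.0]
eef_rot: [3.141, -0.0, 0.348]
wrist_force: [0.5, 0.7, 0.7]
finger_gap: 94.3
```

>>> arm_command --deltas '[{"xyz": [0.0, 0.0, 0.0], "turn": [0.0, 0.0, 0.0]}, {"xyz": [0.0, 0.0, 0.0], "turn": [0.0, 0.0, 0.0]}, {"xyz": [0.0, 0.0, 0.0], "turn": [0.0, 0.0, 0.0]}, {"xyz": [0.0, 0.0, 0.0], "turn": [0.0, 0.0, 0.0]}, {"xyz": [0.0, 0.0, 0.0], "turn": [0.0, 0.0, 0.0]}, {"xyz": [0.0, 0.0, 0.0], "turn": [0.0, 0.0, 0.0]}]' --gripper 1 --force 15

```text
clock: 3.45
eef_pos: [550.6, -73.1, 36.4]
eef_rot: [3.142, 0.0, 0.349]
wrist_force: [1.2, -0.3, 0.8]
finger_gap: 41.5
```

>>> arm_command --deltas '[{"xyz": [0.0, 0.0, 0.02], "turn": [0.0, 0.0, 0.0]}, {"xyz": [0.0, 0.0, 0.045], "turn": [0.0, 0.0, 0.0]}, {"xyz": [0.0, 0.015, 0.045], "turn": [0.0, 0.0, 0.0]}, {"xyz": [-0.003, 0.03, 0.0], "turn": [0.0, 0.0, 0.0]}, {"xyz": [-0.005, 0.045, 0.0], "turn": [0.0, 0.0, 0.0]}, {"xyz": [-0.006, 0.05, 0.0], "turn": [0.0, 0.0, 0.0]}, {"xyz": [-0.006, 0.05, 0.0], "turn": [0.0, 0.0, 0.0]}, {"xyz": [-0.006, 0.05, 0.0], "turn": [0.0, 0.0, 0.0]}, {"xyz": [-0.006, 0.05, 0.0], "turn": [0.0, 0.0, 0.0]}, {"xyz": [-0.005, 0.05, 0.0], "turn": [0.0, 0.0, 0.0]}, {"xyz": [-0.005, 0.04, 0.0], "turn": [0.0, 0.0, 0.0]}, {"xyz": [-0.003, 0.029, 0.0], "turn": [0.0, 0.0, 0.0]}]'

```text
clock: 4.95
eef_pos: [504.9, 337.6, 146.1]
eef_rot: [3.142, 0.001, 0.35]
wrist_force: [-0.1, -1.4, -2.0]
finger_gap: 41.6
```

>>> arm_command --deltas '[{"xyz": [0.0, 0.0, 0.0], "turn": [0.0, 0.0, 0.0]}]'

```text
clock: 5.08
eef_pos: [504.9, 337.4, 145.9]
eef_rot: [3.142, 0.001, 0.351]
wrist_force: [-0.5, -1.2, -0.3]
finger_gap: 42.0
```

```bash
python3 w.py d3 505.8,336,4 435.9,311.4,11 575.7,361.3,4; python3 - <<'E'
from h import *
c=camera("scene"); cv2.imwrite("pics/d3s.png",c["color"][:,:,::-1])
E
```

```text
{'clock': np.float64(5.075), 'eef_pos': array([504.877, 337.371, 145.891]), 'eef_rot': array([3.142e+00, 1.000e-03, 3.510e-01]), 'wrist_force': array([-0.543, -1.214, -0.342]), 'finger_gap': np.float64(42.009)}
505.8,336,4 [[281.3 203.6]]
435.9,311.4,11 [[280.4 271. ]]
575.7,361.3,4 [[281.6 130.7]]
```

View pics/d3.png

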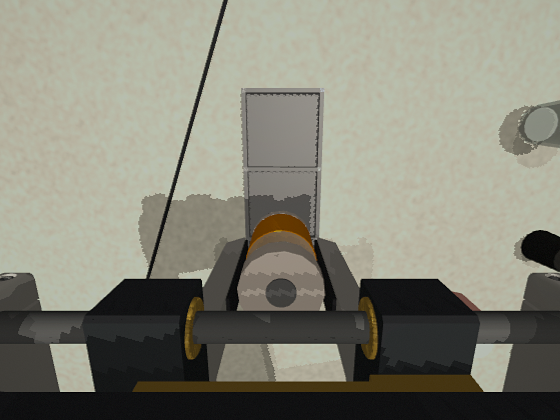

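View pics/d3s.png

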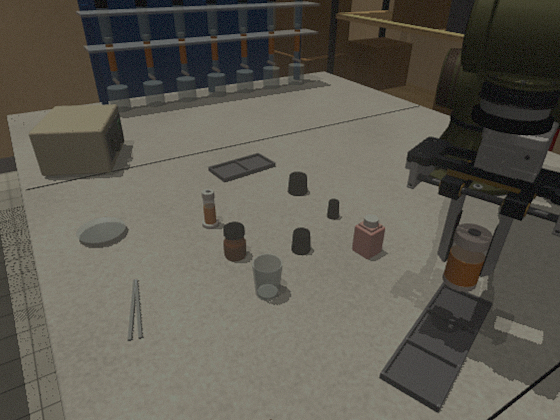

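The far compartment in the wrist view is centred at about (283,129) against a predicted (282,131), and the tray edges run parallel to the jaw frame. I'll lower the cartridge.

>>> arm_command --deltas '[{"xyz": [0.001, -0.001, -0.03], "turn": [0.0, 0.0, 0.0]}, {"xyz": [0.0, 0.0, -0.04], "turn": [0.0, 0.0, 0.0]}, {"xyz": [0.0, 0.0, -0.02], "turn": [0.0, 0.0, 0.0]}, {"xyz": [0.0, 0.0, -0.008], "turn": [0.0, 0.0, 0.0]}, {"xyz": [0.0, 0.0, -0.004], "turn": [0.0, 0.0, 0.0]}, {"xyz": [0.0, 0.0, -0.001], "turn": [0.0, 0.0, 0.0]}, {"xyz": [0.0, 0.0, -0.001], "turn": [0.0, 0.0, 0.0]}, {"xyz": [0.0, 0.0, 0.0], "turn": [0.0, 0.0, 0.0]}]'

```text
clock: 6.18
eef_pos: [506.7, 335.0, 42.8]
eef_rot: [-3.141, -0.001, 0.349]
wrist_force: [0.7, -0.7, -1.3]
finger_gap: 41.7
```

>>> arm_command --deltas '[{"xyz": [0.0, 0.0, -0.0007], "turn": [0.0, 0.0, 0.0]}, {"xyz": [0.0, 0.0, -0.0007], "turn": [0.0, 0.0, 0.0]}, {"xyz": [0.0, 0.0, -0.0006], "turn": [0.0, 0.0, 0.0]}, {"xyz": [0.0, 0.0, 0.0], "turn": [0.0, 0.0, 0.0]}]'

```text
clock: 6.68
eef_pos: [506.6, 335.0, 40.5]
eef_rot: [-3.142, -0.0, 0.349]
wrist_force: [-0.5, 1.1, -1.4]
finger_gap: 42.1
```

>>> arm_command --deltas '[{"xyz": [0.0, 0.0, -0.0004], "turn": [0.0, 0.0, 0.0]}, {"xyz": [0.0, 0.0, 0.0], "turn": [0.0, 0.0, 0.0]}]'

```text
clock: 6.92
eef_pos: [506.7, 335.0, 40.5]
eef_rot: [-3.142, -0.0, 0.349]
wrist_force: [-2.0, -1.7, 5.6]
finger_gap: 41.6
```

Contact felt at 5.6 N upward. I'll release and lift.

>>> arm_command --deltas '[{"xyz": [0.0, 0.0, 0.0], "turn": [0.0, 0.0, 0.0]}, {"xyz": [0.0, 0.0, 0.0], "turn": [0.0, 0.0, 0.0]}, {"xyz": [0.0, 0.0, 0.0], "turn": [0.0, 0.0, 0.0]}, {"xyz": [0.0, 0.0, 0.0], "turn": [0.0, 0.0, 0.0]}, {"xyz": [0.0, 0.0, 0.015], "turn": [0.0, 0.0, 0.0]}, {"xyz": [0.0, 0.0, 0.03], "turn": [0.0, 0.0, 0.0]}, {"xyz": [0.0, 0.0, 0.045], "turn": [0.0, 0.0, 0.0]}, {"xyz": [0.0, 0.0, 0.03], "turn": [0.0, 0.0, 0.0]}, {"xyz": [0.0, 0.0, 0.03], "turn": [0.0, 0.0, 0.0]}, {"xyz": [0.0, 0.0, 0.0], "turn": [0.0, 0.0, 0.0]}]' --gripper 0.1

```text
clock: 8.18
eef_pos: [507.4, 335.4, 193.3]
eef_rot: [-3.141, -0.005, 0.349]
wrist_force: [-0.0, 0.4, -0.2]
finger_gap: 84.4
```

```bash
python3 w.py d4 505.8,336,80; python3 - <<'E'
from h import *
c=camera("scene"); cv2.imwrite("pics/d4s.png",c["color"][200:,200:,::-1])
E
```

```text
{'clock': np.float64(8.175), 'eef_pos': array([507.359, 335.406, 193.328]), 'eef_rot': array([-3.141, -0.005,  0.349]), 'wrist_force': array([-0.027,  0.441, -0.198]), 'finger_gap': np.float64(84.444)}
505.8,336,80 [[278.7 212.6]]
```

View pics/d4.png

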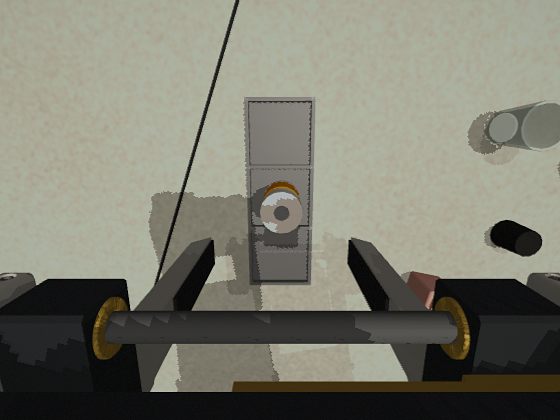

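View pics/d4s.png

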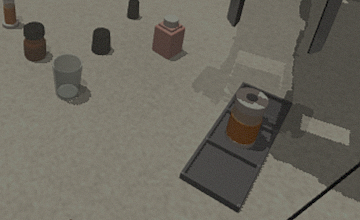

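The wide cartridge stands upright in the middle compartment, at wrist px (282,213). Next is the large stopper.

>>> arm_command --deltas '[{"xyz": [-0.003, -0.02, 0.0], "turn": [0.0, 0.0, 0.0]}, {"xyz": [-0.005, -0.038, 0.0], "turn": [0.0, 0.0, 0.0]}, {"xyz": [-0.007, -0.05, 0.0], "turn": [0.0, 0.0, 0.0]}, {"xyz": [-0.007, -0.05, 0.0], "turn": [0.0, 0.0, 0.0]}, {"xyz": [-0.007, -0.05, 0.0], "turn": [0.0, 0.0, 0.0]}, {"xyz": [-0.007, -0.05, 0.0], "turn": [0.0, 0.0, 0.0]}, {"xyz": [-0.007, -0.05, 0.0], "turn": [0.0, 0.0, 0.0]}, {"xyz": [-0.007, -0.05, 0.0], "turn": [0.0, 0.0, 0.0]}, {"xyz": [-0.007, -0.05, 0.0], "turn": [0.0, 0.0, 0.0]}, {"xyz": [-0.005, -0.036, 0.0], "turn": [0.0, 0.0, 0.0]}, {"xyz": [-0.003, -0.022, 0.0], "turn": [0.0, 0.0, 0.0]}, {"xyz": [0.0, 0.0, 0.0], "turn": [0.0, 0.0, 0.0]}]' --gripper 0

```text
clock: 9.78
eef_pos: [441.0, -131.8, 189.1]
eef_rot: [-3.14, 0.001, 0.347]
wrist_force: [-0.9, -0.1, -0.2]
finger_gap: 93.8
```

```bash
python3 w.py d5 440,-131,42 440,-131,0
```

```text
{'clock': np.float64(9.775), 'eef_pos': array([ 441.003, -131.813,  189.121]), 'eef_rot': array([-3.14e+00,  1.00e-03,  3.47e-01]), 'wrist_force': array([-0.891, -0.062, -0.166]), 'finger_gap': np.float64(93.841)}
440,-131,42 [[278.9 203.4]]
440,-131,0 [[279.2 195.5]]
```

View pics/d5.png

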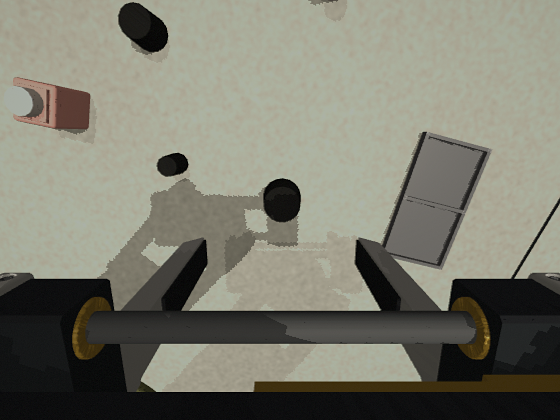

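The stopper top centre is at about (282,204) and the prediction was (279,203). I'll shift about 2 mm and descend.

>>> arm_command --deltas '[{"xyz": [0.001, -0.002, -0.035], "turn": [0.0, 0.0, 0.0]}, {"xyz": [0.0, 0.0, -0.05], "turn": [0.0, 0.0, 0.0]}, {"xyz": [0.0, 0.0, -0.045], "turn": [0.0, 0.0, 0.0]}, {"xyz": [0.0, 0.0, -0.025], "turn": [0.0, 0.0, 0.0]}, {"xyz": [0.0, 0.0, -0.01], "turn": [0.0, 0.0, 0.0]}, {"xyz": [0.0, 0.0, 0.0], "turn": [0.0, 0.0, 0.0]}]'

```text
clock: 10.58
eef_pos: [442.7, -132.5, 25.1]
eef_rot: [-3.141, 0.0, 0.349]
wrist_force: [0.0, 0.5, -0.5]
finger_gap: 93.9
```

>>> arm_command --deltas '[{"xyz": [0.0, 0.0, 0.0], "turn": [0.0, 0.0, 0.0]}, {"xyz": [0.0, 0.0, 0.0], "turn": [0.0, 0.0, 0.0]}, {"xyz": [0.0, 0.0, 0.0], "turn": [0.0, 0.0, 0.0]}, {"xyz": [0.0, 0.0, 0.0], "turn": [0.0, 0.0, 0.0]}, {"xyz": [0.0, 0.0, 0.0], "turn": [0.0, 0.0, 0.0]}, {"xyz": [0.0, 0.0, 0.0], "turn": [0.0, 0.0, 0.0]}]' --gripper 1 --force 15

```text
clock: 11.32
eef_pos: [442.6, -133.1, 25.1]
eef_rot: [-3.142, -0.0, 0.349]
wrist_force: [-0.3, -0.2, 0.0]
finger_gap: 42.8
```

>>> arm_command --deltas '[{"xyz": [0.0, 0.0, 0.02], "turn": [0.0, 0.0, 0.0]}, {"xyz": [0.0, 0.0, 0.05], "turn": [0.0, 0.0, 0.0]}, {"xyz": [0.0, 0.015, 0.05], "turn": [0.0, 0.0, 0.0]}, {"xyz": [0.0, 0.035, 0.0], "turn": [0.0, 0.0, 0.0]}, {"xyz": [-0.001, 0.05, 0.0], "turn": [0.0, 0.0, 0.0]}, {"xyz": [-0.001, 0.055, 0.0], "turn": [0.0, 0.0, 0.0]}, {"xyz": [-0.001, 0.055, 0.0], "turn": [0.0, 0.0, 0.0]}, {"xyz": [-0.001, 0.055, 0.0], "turn": [0.0, 0.0, 0.0]}, {"xyz": [-0.001, 0.055, 0.0], "turn": [0.0, 0.0, 0.0]}, {"xyz": [-0.001, 0.055, 0.0], "turn": [0.0, 0.0, 0.0]}, {"xyz": [-0.001, 0.045, 0.0], "turn": [0.0, 0.0, 0.0]}, {"xyz": [0.0, 0.025, 0.0], "turn": [0.0, 0.0, 0.0]}]'

```text
clock: 12.82
eef_pos: [435.0, 313.9, 144.7]
eef_rot: [3.142, 0.0, 0.35]
wrist_force: [0.9, -0.9, -0.3]
finger_gap: 42.9
```

>>> arm_command --deltas '[{"xyz": [0.0, 0.0, 0.0], "turn": [0.0, 0.0, 0.0]}, {"xyz": [0.0, 0.0, 0.0], "turn": [0.0, 0.0, 0.0]}]'

```text
clock: 13.08
eef_pos: [435.5, 311.3, 144.8]
eef_rot: [3.141, 0.001, 0.349]
wrist_force: [0.0, -0.1, -1.1]
finger_gap: 42.8
```

```bash
python3 w.py d6 505.8,336,80  435.9,311.4,11; python3 - <<'E'
from h import *
c=camera("scene"); cv2.imwrite("pics/d6s.png",c["color"][150:,200:,::-1])
E
```

```text
{'clock': np.float64(13.075), 'eef_pos': array([435.531, 311.259, 144.823]), 'eef_rot': array([3.141e+00, 1.000e-03, 3.490e-01]), 'wrist_force': array([ 0.038, -0.144, -1.097]), 'finger_gap': np.float64(42.818)}
505.8,336,80 [[280.4 130.2]]
435.9,311.4,11 [[279.7 205.4]]
```

View pics/d6.png

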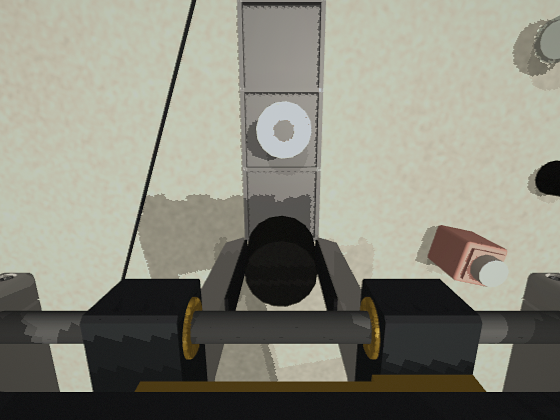

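View pics/d6s.png

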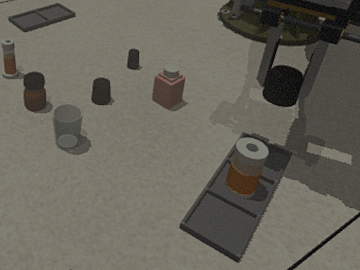

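The stopper is held upright above the near compartment, with the wide cartridge standing in the middle at (284,130). I'll lower it.

>>> arm_command --deltas '[{"xyz": [0.0, 0.0, -0.03], "turn": [0.0, 0.0, 0.0]}, {"xyz": [0.0, 0.0, -0.045], "turn": [0.0, 0.0, 0.0]}, {"xyz": [0.0, 0.0, -0.025], "turn": [0.0, 0.0, 0.0]}, {"xyz": [0.0, 0.0, -0.009], "turn": [0.0, 0.0, 0.0]}, {"xyz": [0.0, 0.0, -0.004], "turn": [0.0, 0.0, 0.0]}, {"xyz": [0.0, 0.0, -0.001], "turn": [0.0, 0.0, 0.0]}, {"xyz": [0.0, 0.0, -0.001], "turn": [0.0, 0.0, 0.0]}, {"xyz": [0.0, 0.0, -0.0005], "turn": [0.0, 0.0, 0.0]}, {"xyz": [0.0, 0.0, 0.0], "turn": [0.0, 0.0, 0.0]}]'

```text
clock: 14.3
eef_pos: [435.6, 312.0, 29.7]
eef_rot: [-3.142, -0.0, 0.349]
wrist_force: [0.6, -0.5, 0.3]
finger_gap: 42.7
```

>>> arm_command --deltas '[{"xyz": [0.0, 0.0, -0.0005], "turn": [0.0, 0.0, 0.0]}, {"xyz": [0.0, 0.0, 0.0], "turn": [0.0, 0.0, 0.0]}]'

```text
clock: 14.55
eef_pos: [435.6, 312.0, 29.1]
eef_rot: [-3.142, -0.0, 0.349]
wrist_force: [-0.4, 0.2, 0.3]
finger_gap: 42.7
```

>>> arm_command --deltas '[{"xyz": [0.0, 0.0, -0.0004], "turn": [0.0, 0.0, 0.0]}, {"xyz": [0.0, 0.0, 0.0], "turn": [0.0, 0.0, 0.0]}]'

```text
clock: 14.8
eef_pos: [435.7, 312.0, 29.0]
eef_rot: [-3.142, -0.0, 0.349]
wrist_force: [-1.7, -1.1, 4.7]
finger_gap: 42.9
```

>>> arm_command --deltas '[{"xyz": [0.0, 0.0, 0.0], "turn": [0.0, 0.0, 0.0]}, {"xyz": [0.0, 0.0, 0.0], "turn": [0.0, 0.0, 0.0]}, {"xyz": [0.0, 0.0, 0.0], "turn": [0.0, 0.0, 0.0]}, {"xyz": [0.0, 0.0, 0.0], "turn": [0.0, 0.0, 0.0]}, {"xyz": [0.0, 0.0, 0.015], "turn": [0.0, 0.0, 0.0]}, {"xyz": [0.0, 0.0, 0.04], "turn": [0.0, 0.0, 0.0]}, {"xyz": [0.0, 0.0, 0.05], "turn": [0.0, 0.0, 0.0]}, {"xyz": [0.0, 0.0, 0.04], "turn": [0.0, 0.0, 0.0]}, {"xyz": [0.0, 0.0, 0.015], "turn": [0.0, 0.0, 0.0]}]' --gripper 0.1

```text
clock: 15.92
eef_pos: [436.1, 312.3, 191.7]
eef_rot: [-3.141, -0.004, 0.349]
wrist_force: [0.3, -0.6, -1.4]
finger_gap: 84.5
```

>>> arm_command --deltas '[{"xyz": [0.003, -0.02, 0.0], "turn": [0.0, 0.0, -0.04]}, {"xyz": [0.004, -0.04, 0.0], "turn": [0.0, 0.0, -0.04]}, {"xyz": [0.004, -0.05, 0.0], "turn": [0.0, 0.0, -0.04]}, {"xyz": [0.004, -0.04, 0.0], "turn": [0.0, 0.0, -0.04]}, {"xyz": [0.003, -0.025, 0.0], "turn": [0.0, 0.0, -0.04]}, {"xyz": [0.002, -0.015, 0.0], "turn": [0.0, 0.0, -0.023]}, {"xyz": [0.0, 0.0, 0.0], "turn": [0.0, 0.0, 0.0]}, {"xyz": [0.0, 0.0, 0.0], "turn": [0.0, 0.0, 0.0]}]' --gripper 0

```text
clock: 16.92
eef_pos: [455.4, 122.4, 188.3]
eef_rot: [-3.142, 0.001, 0.127]
wrist_force: [-0.2, -0.2, -0.1]
finger_gap: 94.1
```

```bash
python3 w.py d7 455.5,121.6,73 456,121.6,56; python3 - <<'E'
from h import *
c=camera("scene"); cv2.imwrite("pics/d7s.png",c["color"][150:,200:,::-1])
E
```

```text
{'clock': np.float64(16.925), 'eef_pos': array([455.417, 122.398, 188.272]), 'eef_rot': array([-3.142e+00,  1.000e-03,  1.270e-01]), 'wrist_force': array([-0.223, -0.167, -0.059]), 'finger_gap': np.float64(94.066)}
455.5,121.6,73 [[280.6 210.4]]
456,121.6,56 [[280.6 205.9]]
```

View pics/d7.png

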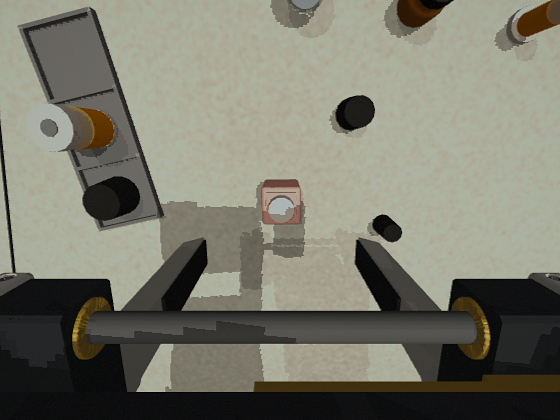

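View pics/d7s.png

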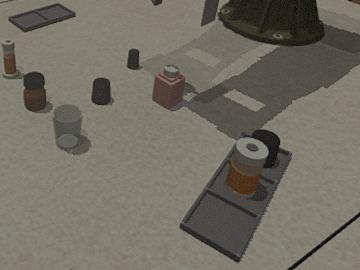

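The stopper stands in the near compartment. The bottle is square to the jaws with its cap at (281,209), matching the prediction. I'll descend and grip.

>>> arm_command --deltas '[{"xyz": [0.0, 0.0, -0.035], "turn": [0.0, 0.0, 0.0]}, {"xyz": [0.0, 0.0, -0.05], "turn": [0.0, 0.0, 0.0]}, {"xyz": [0.0, 0.0, -0.04], "turn": [0.0, 0.0, 0.0]}, {"xyz": [0.0, 0.0, -0.02], "turn": [0.0, 0.0, 0.0]}, {"xyz": [0.0, 0.0, -0.01], "turn": [0.0, 0.0, 0.0]}, {"xyz": [0.0, 0.0, 0.0], "turn": [0.0, 0.0, 0.0]}]'

```text
clock: 17.77
eef_pos: [455.5, 122.2, 33.6]
eef_rot: [3.142, 0.0, 0.126]
wrist_force: [0.2, -0.0, 0.7]
finger_gap: 93.5
```

>>> arm_command --deltas '[{"xyz": [0.0, 0.0, 0.0], "turn": [0.0, 0.0, 0.0]}, {"xyz": [0.0, 0.0, 0.0], "turn": [0.0, 0.0, 0.0]}, {"xyz": [0.0, 0.0, 0.0], "turn": [0.0, 0.0, 0.0]}, {"xyz": [0.0, 0.0, 0.0], "turn": [0.0, 0.0, 0.0]}, {"xyz": [0.0, 0.0, 0.0], "turn": [0.0, 0.0, 0.0]}, {"xyz": [0.0, 0.0, 0.0], "turn": [0.0, 0.0, 0.0]}]' --gripper 1 --force 15

```text
clock: 18.52
eef_pos: [455.6, 121.9, 33.6]
eef_rot: [-3.142, 0.0, 0.126]
wrist_force: [-0.1, -0.1, 0.1]
finger_gap: 40.2
```

>>> arm_command --deltas '[{"xyz": [0.0, 0.0, 0.02], "turn": [0.0, 0.0, 0.0]}, {"xyz": [0.0, 0.0, 0.05], "turn": [0.0, 0.0, 0.0]}, {"xyz": [0.0, 0.0, 0.05], "turn": [0.0, 0.0, 0.0]}, {"xyz": [0.01, 0.02, 0.0], "turn": [0.0, 0.0, 0.03]}, {"xyz": [0.02, 0.04, 0.0], "turn": [0.0, 0.0, 0.03]}, {"xyz": [0.022, 0.044, 0.0], "turn": [0.0, 0.0, 0.04]}, {"xyz": [0.022, 0.044, 0.0], "turn": [0.0, 0.0, 0.04]}, {"xyz": [0.022, 0.044, 0.0], "turn": [0.0, 0.0, 0.04]}, {"xyz": [0.015, 0.03, 0.0], "turn": [0.0, 0.0, 0.023]}, {"xyz": [0.009, 0.017, 0.0], "turn": [0.0, 0.0, 0.02]}, {"xyz": [0.0, 0.0, 0.0], "turn": [0.0, 0.0, 0.0]}, {"xyz": [0.0, 0.0, 0.0], "turn": [0.0, 0.0, 0.0]}]'

```text
clock: 20.02
eef_pos: [575.3, 360.2, 153.4]
eef_rot: [3.141, 0.001, 0.348]
wrist_force: [0.1, -0.6, -0.6]
finger_gap: 39.8
```

```bash
python3 w.py d8 575.7,361.3,11; python3 - <<'E'
from h import *
c=camera("scene"); cv2.imwrite("pics/d8s.png",c["color"][100:,200:,::-1])
E
```

```text
{'clock': np.float64(20.025), 'eef_pos': array([575.327, 360.233, 153.42 ]), 'eef_rot': array([3.141e+00, 1.000e-03, 3.480e-01]), 'wrist_force': array([ 0.053, -0.599, -0.632]), 'finger_gap': np.float64(39.754)}
575.7,361.3,11 [[278.9 203.2]]
```

View pics/d8.png

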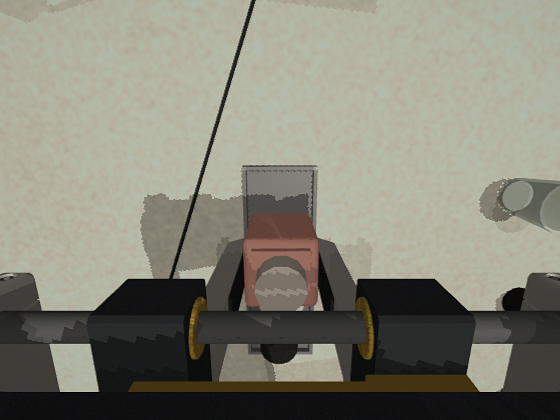

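View pics/d8s.png

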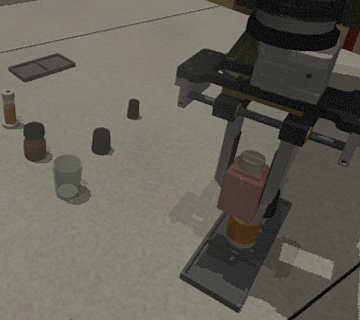

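The bottle hangs upright above the far compartment, whose walls are at x≈243 and 317 px with the centre at 280. I'll lower it.

>>> arm_command --deltas '[{"xyz": [0.001, 0.001, -0.03], "turn": [0.0, 0.0, 0.0]}, {"xyz": [0.0, 0.0, -0.045], "turn": [0.0, 0.0, 0.0]}, {"xyz": [0.0, 0.0, -0.025], "turn": [0.0, 0.0, 0.0]}, {"xyz": [0.0, 0.0, -0.009], "turn": [0.0, 0.0, 0.0]}, {"xyz": [0.0, 0.0, -0.004], "turn": [0.0, 0.0, 0.0]}, {"xyz": [0.0, 0.0, -0.001], "turn": [0.0, 0.0, 0.0]}, {"xyz": [0.0, 0.0, -0.001], "turn": [0.0, 0.0, 0.0]}, {"xyz": [0.0, 0.0, -0.0005], "turn": [0.0, 0.0, 0.0]}, {"xyz": [0.0, 0.0, 0.0], "turn": [0.0, 0.0, 0.0]}]'

```text
clock: 21.25
eef_pos: [576.7, 362.0, 38.3]
eef_rot: [-3.142, -0.0, 0.349]
wrist_force: [-0.1, -0.2, 0.0]
finger_gap: 40.1
```

>>> arm_command --deltas '[{"xyz": [0.0, 0.0, -0.0005], "turn": [0.0, 0.0, 0.0]}, {"xyz": [0.0, 0.0, 0.0], "turn": [0.0, 0.0, 0.0]}]'

```text
clock: 21.5
eef_pos: [576.7, 362.0, 37.7]
eef_rot: [-3.142, -0.0, 0.349]
wrist_force: [0.8, 0.1, 0.2]
finger_gap: 40.1
```

>>> arm_command --deltas '[{"xyz": [0.0, 0.0, -0.0004], "turn": [0.0, 0.0, 0.0]}, {"xyz": [0.0, 0.0, 0.0], "turn": [0.0, 0.0, 0.0]}]'

```text
clock: 21.75
eef_pos: [576.7, 362.0, 37.7]
eef_rot: [-3.142, -0.0, 0.349]
wrist_force: [-2.7, -1.8, 5.9]
finger_gap: 40.1
```

>>> arm_command --deltas '[{"xyz": [0.0, 0.0, 0.0], "turn": [0.0, 0.0, 0.0]}, {"xyz": [0.0, 0.0, 0.0], "turn": [0.0, 0.0, 0.0]}, {"xyz": [0.0, 0.0, 0.0], "turn": [0.0, 0.0, 0.0]}, {"xyz": [0.0, 0.0, 0.0], "turn": [0.0, 0.0, 0.0]}, {"xyz": [0.0, 0.0, 0.015], "turn": [0.0, 0.0, 0.0]}, {"xyz": [0.0, 0.0, 0.04], "turn": [0.0, 0.0, 0.0]}, {"xyz": [0.0, 0.0, 0.05], "turn": [0.0, 0.0, 0.0]}, {"xyz": [0.0, 0.0, 0.035], "turn": [0.0, 0.0, 0.0]}, {"xyz": [0.0, 0.0, 0.01], "turn": [0.0, 0.0, 0.0]}]' --gripper 0.1

```text
clock: 22.88
eef_pos: [577.2, 362.3, 190.8]
eef_rot: [-3.141, -0.005, 0.349]
wrist_force: [-0.7, -1.6, 0.3]
finger_gap: 84.5
```

>>> arm_command --deltas '[{"xyz": [0.005, -0.025, 0.0], "turn": [0.0, 0.0, -0.02]}, {"xyz": [0.008, -0.04, 0.0], "turn": [0.0, 0.0, -0.02]}, {"xyz": [0.01, -0.05, 0.0], "turn": [0.0, 0.0, -0.025]}, {"xyz": [0.01, -0.05, 0.0], "turn": [0.0, 0.0, -0.025]}, {"xyz": [0.01, -0.05, 0.0], "turn": [0.0, 0.0, -0.025]}, {"xyz": [0.01, -0.05, 0.0], "turn": [0.0, 0.0, -0.025]}, {"xyz": [0.01, -0.05, 0.0], "turn": [0.0, 0.0, -0.025]}, {"xyz": [0.01, -0.05, 0.0], "turn": [0.0, 0.0, -0.025]}, {"xyz": [0.008, -0.045, 0.0], "turn": [0.0, 0.0, -0.025]}, {"xyz": [0.006, -0.035, 0.0], "turn": [0.0, 0.0, -0.016]}, {"xyz": [0.004, -0.022, 0.0], "turn": [0.0, 0.0, -0.01]}, {"xyz": [0.0, 0.0, 0.0], "turn": [0.0, 0.0, 0.0]}]' --gripper 0.1

```text
clock: 24.38
eef_pos: [667.2, -106.5, 186.2]
eef_rot: [-3.141, 0.001, 0.106]
wrist_force: [0.6, 0.6, -0.5]
finger_gap: 84.4
```

```bash
python3 w.py d9 667.6,-105.1,76 667.6,-105.1,0; python3 - <<'E'
from h import *
c=camera("scene"); cv2.imwrite("pics/d9s.png",c["color"][100:,200:,::-1])
E
```

```text
{'clock': np.float64(24.375), 'eef_pos': array([ 667.161, -106.458,  186.175]), 'eef_rot': array([-3.141e+00,  1.000e-03,  1.060e-01]), 'wrist_force': array([ 0.624,  0.635, -0.538]), 'finger_gap': np.float64(84.408)}
667.6,-105.1,76 [[278.4 211.1]]
667.6,-105.1,0 [[278.9 195.2]]
```

View pics/d9.png

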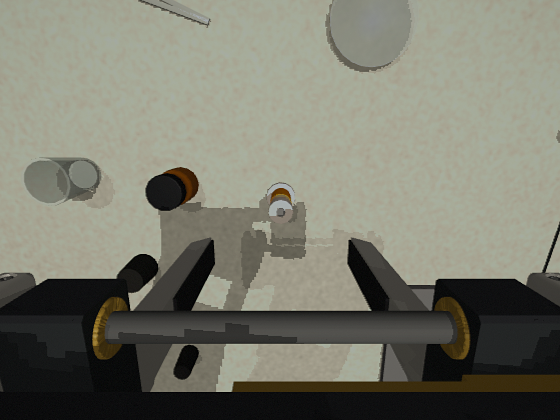

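View pics/d9s.png

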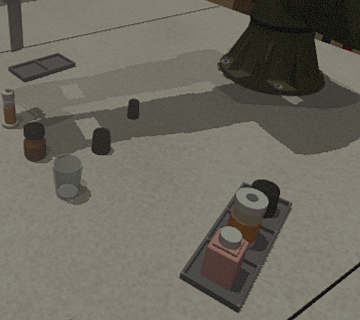

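The long kit is complete, with all three standing. The slim cap is at (281,212) against a predicted (278,211), so I'll shift about 1.5 mm in −y and descend.

>>> arm_command --deltas '[{"xyz": [0.0, -0.0015, -0.035], "turn": [0.0, 0.0, 0.0]}, {"xyz": [0.0, 0.0, -0.05], "turn": [0.0, 0.0, 0.0]}, {"xyz": [0.0, 0.0, -0.034], "turn": [0.0, 0.0, 0.0]}, {"xyz": [0.0, 0.0, -0.02], "turn": [0.0, 0.0, 0.0]}, {"xyz": [0.0, 0.0, -0.01], "turn": [0.0, 0.0, 0.0]}, {"xyz": [0.0, 0.0, 0.0], "turn": [0.0, 0.0, 0.0]}]'

```text
clock: 25.22
eef_pos: [667.8, -106.3, 38.7]
eef_rot: [3.141, -0.0, 0.108]
wrist_force: [0.6, -0.2, -0.2]
finger_gap: 84.7
```

>>> arm_command --deltas '[{"xyz": [0.0, 0.0, 0.0], "turn": [0.0, 0.0, 0.0]}, {"xyz": [0.0, 0.0, 0.0], "turn": [0.0, 0.0, 0.0]}, {"xyz": [0.0, 0.0, 0.0], "turn": [0.0, 0.0, 0.0]}, {"xyz": [0.0, 0.0, 0.0], "turn": [0.0, 0.0, 0.0]}, {"xyz": [0.0, 0.0, 0.0], "turn": [0.0, 0.0, 0.0]}, {"xyz": [0.0, 0.0, 0.0], "turn": [0.0, 0.0, 0.0]}, {"xyz": [0.0, 0.0, 0.0], "turn": [0.0, 0.0, 0.0]}, {"xyz": [0.0, 0.0, 0.0], "turn": [0.0, 0.0, 0.0]}]' --gripper 1 --force 12

```text
clock: 26.22
eef_pos: [667.6, -106.5, 38.2]
eef_rot: [-3.141, 0.0, 0.108]
wrist_force: [1.2, 0.5, -0.4]
finger_gap: 23.9
```

>>> arm_command --deltas '[{"xyz": [0.0, 0.0, 0.02], "turn": [0.0, 0.0, 0.0]}, {"xyz": [0.0, 0.0, 0.045], "turn": [0.0, 0.0, 0.0]}, {"xyz": [0.0, 0.0, 0.045], "turn": [0.0, 0.0, 0.0]}, {"xyz": [-0.015, -0.021, 0.0], "turn": [0.0, 0.0, 0.0]}, {"xyz": [-0.024, -0.033, 0.0], "turn": [0.0, 0.0, 0.0]}, {"xyz": [-0.03, -0.042, 0.0], "turn": [0.0, 0.0, 0.0]}, {"xyz": [-0.03, -0.042, 0.0], "turn": [0.0, 0.0, 0.0]}, {"xyz": [-0.023, -0.032, 0.0], "turn": [0.0, 0.0, 0.0]}, {"xyz": [-0.016, -0.022, 0.0], "turn": [0.0, 0.0, 0.0]}, {"xyz": [0.0, 0.0, 0.0], "turn": [0.0, 0.0, 0.0]}, {"xyz": [0.0, 0.0, 0.0], "turn": [0.0, 0.0, 0.0]}]'

```text
clock: 27.6
eef_pos: [530.1, -298.1, 149.1]
eef_rot: [3.141, -0.001, 0.108]
wrist_force: [1.4, -0.4, -0.9]
finger_gap: 23.8
```

```bash
python3 w.py d10 529.4,-298.3,11; python3 - <<'E'
from h import *
c=camera("scene"); cv2.imwrite("pics/d10s.png",c["color"][80:330,150:450,::-1])
E
```

```text
{'clock': np.float64(27.6), 'eef_pos': array([ 530.131, -298.105,  149.104]), 'eef_rot': array([ 3.141e+00, -1.000e-03,  1.080e-01]), 'wrist_force': array([ 1.362, -0.368, -0.947]), 'finger_gap': np.float64(23.764)}
529.4,-298.3,11 [[279.8 205.9]]
```

View pics/d10.png

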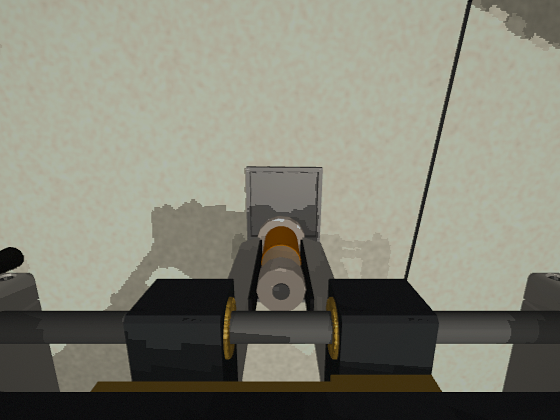

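View pics/d10s.png

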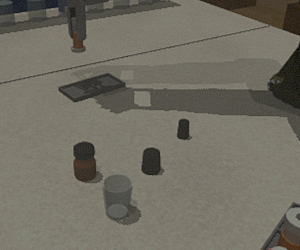

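The slim cartridge is upright. The tray walls are at x≈246 and 322 px (centre 284) and the cartridge at 281, so I'll shift 2 mm in −y and lower.

>>> arm_command --deltas '[{"xyz": [0.0, -0.002, -0.03], "turn": [0.0, 0.0, 0.0]}, {"xyz": [0.0, 0.0, -0.04], "turn": [0.0, 0.0, 0.0]}, {"xyz": [0.0, 0.0, -0.02], "turn": [0.0, 0.0, 0.0]}, {"xyz": [0.0, 0.0, -0.009], "turn": [0.0, 0.0, 0.0]}, {"xyz": [0.0, 0.0, -0.004], "turn": [0.0, 0.0, 0.0]}, {"xyz": [0.0, 0.0, -0.001], "turn": [0.0, 0.0, 0.0]}, {"xyz": [0.0, 0.0, -0.001], "turn": [0.0, 0.0, 0.0]}, {"xyz": [0.0, 0.0, -0.0005], "turn": [0.0, 0.0, 0.0]}, {"xyz": [0.0, 0.0, 0.0], "turn": [0.0, 0.0, 0.0]}]'

```text
clock: 28.82
eef_pos: [529.6, -300.6, 42.9]
eef_rot: [3.141, -0.0, 0.108]
wrist_force: [-0.6, -0.4, -0.6]
finger_gap: 23.8
```

>>> arm_command --deltas '[{"xyz": [0.0, 0.0, -0.0005], "turn": [0.0, 0.0, 0.0]}, {"xyz": [0.0, 0.0, 0.0], "turn": [0.0, 0.0, 0.0]}]'

```text
clock: 29.08
eef_pos: [529.6, -300.5, 42.2]
eef_rot: [-3.142, 0.0, 0.108]
wrist_force: [0.1, 1.0, -0.6]
finger_gap: 24.1
```

>>> arm_command --deltas '[{"xyz": [0.0, 0.0, -0.0004], "turn": [0.0, 0.0, 0.0]}, {"xyz": [0.0, 0.0, 0.0], "turn": [0.0, 0.0, 0.0]}]'

```text
clock: 29.32
eef_pos: [529.7, -300.6, 42.1]
eef_rot: [3.141, -0.0, 0.108]
wrist_force: [-1.6, 0.5, 3.5]
finger_gap: 23.7
```

Contact. I'll release, lift and go to the small stopper.

>>> arm_command --deltas '[{"xyz": [0.0, 0.0, 0.0], "turn": [0.0, 0.0, 0.0]}, {"xyz": [0.0, 0.0, 0.0], "turn": [0.0, 0.0, 0.0]}, {"xyz": [0.0, 0.0, 0.0], "turn": [0.0, 0.0, 0.0]}, {"xyz": [0.0, 0.0, 0.0], "turn": [0.0, 0.0, 0.0]}, {"xyz": [0.0, 0.0, 0.015], "turn": [0.0, 0.0, 0.0]}, {"xyz": [0.0, 0.0, 0.04], "turn": [0.0, 0.0, 0.0]}, {"xyz": [0.0, 0.0, 0.045], "turn": [0.0, 0.0, 0.0]}, {"xyz": [0.0, 0.0, 0.035], "turn": [0.0, 0.0, 0.0]}, {"xyz": [0.0, 0.0, 0.01], "turn": [0.0, 0.0, 0.0]}]' --gripper 0.3

```text
clock: 30.45
eef_pos: [530.2, -300.9, 190.0]
eef_rot: [3.139, -0.003, 0.108]
wrist_force: [-0.6, 0.8, -0.1]
finger_gap: 65.6
```

>>> arm_command --deltas '[{"xyz": [-0.006, 0.02, 0.0], "turn": [0.0, 0.0, 0.0]}, {"xyz": [-0.011, 0.036, 0.0], "turn": [0.0, 0.0, 0.0]}, {"xyz": [-0.015, 0.048, 0.0], "turn": [0.0, 0.0, 0.0]}, {"xyz": [-0.015, 0.05, 0.0], "turn": [0.0, 0.0, 0.0]}, {"xyz": [-0.015, 0.05, 0.0], "turn": [0.0, 0.0, 0.0]}, {"xyz": [-0.014, 0.045, 0.0], "turn": [0.0, 0.0, 0.0]}, {"xyz": [-0.01, 0.03, 0.0], "turn": [0.0, 0.0, 0.0]}, {"xyz": [-0.006, 0.018, 0.0], "turn": [0.0, 0.0, 0.0]}, {"xyz": [0.0, 0.0, 0.0], "turn": [0.0, 0.0, 0.0]}, {"xyz": [0.0, 0.0, 0.0], "turn": [0.0, 0.0, 0.0]}]' --gripper 0.3

```text
clock: 31.7
eef_pos: [437.7, -4.0, 186.6]
eef_rot: [3.142, 0.0, 0.108]
wrist_force: [-0.0, -0.5, -0.2]
finger_gap: 65.9
```

```bash
python3 w.py d11 437,-4,38 437,-4,0; python3 - <<'E'
from h import *
c=camera("scene"); cv2.imwrite("pics/d11s.png",c["color"][100:,150:,::-1])
E
```

```text
{'clock': np.float64(31.7), 'eef_pos': array([437.658,  -4.027, 186.567]), 'eef_rot': array([3.142, 0.   , 0.108]), 'wrist_force': array([-0.014, -0.484, -0.163]), 'finger_gap': np.float64(65.855)}
437,-4,38 [[279.7 203.4]]
437,-4,0 [[279.8 196.3]]
```

View pics/d11.png

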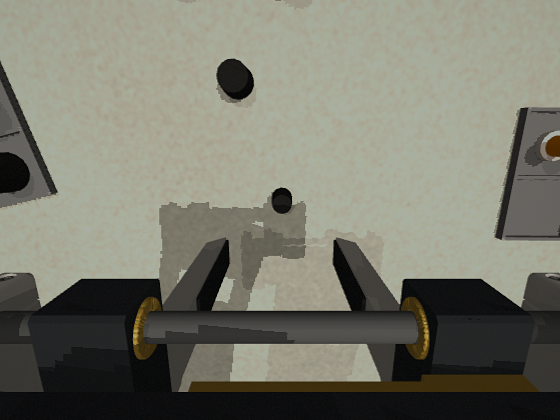

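View pics/d11s.png

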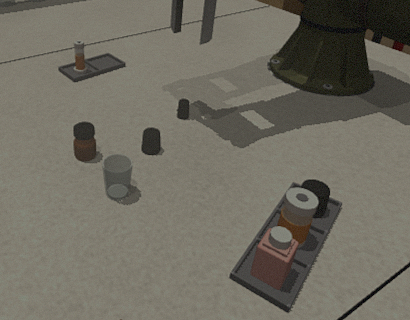

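The slim cartridge stands in the far compartment of the short tray. The small stopper is at (282,201), within 2 px of the prediction, so I descend and grip.

>>> arm_command --deltas '[{"xyz": [0.001, -0.002, -0.035], "turn": [0.0, 0.0, 0.0]}, {"xyz": [0.0, 0.0, -0.05], "turn": [0.0, 0.0, 0.0]}, {"xyz": [0.0, 0.0, -0.045], "turn": [0.0, 0.0, 0.0]}, {"xyz": [0.0, 0.0, -0.024], "turn": [0.0, 0.0, 0.0]}, {"xyz": [0.0, 0.0, -0.01], "turn": [0.0, 0.0, 0.0]}, {"xyz": [0.0, 0.0, 0.0], "turn": [0.0, 0.0, 0.0]}]'

```text
clock: 32.55
eef_pos: [438.7, -5.9, 22.9]
eef_rot: [-3.142, 0.0, 0.107]
wrist_force: [-0.4, -0.5, 0.3]
finger_gap: 66.0
```

>>> arm_command --deltas '[{"xyz": [0.0, 0.0, 0.0], "turn": [0.0, 0.0, 0.0]}, {"xyz": [0.0, 0.0, 0.0], "turn": [0.0, 0.0, 0.0]}, {"xyz": [0.0, 0.0, 0.0], "turn": [0.0, 0.0, 0.0]}, {"xyz": [0.0, 0.0, 0.0], "turn": [0.0, 0.0, 0.0]}, {"xyz": [0.0, 0.0, 0.0], "turn": [0.0, 0.0, 0.0]}, {"xyz": [0.0, 0.0, 0.0], "turn": [0.0, 0.0, 0.0]}, {"xyz": [0.0, 0.0, 0.0], "turn": [0.0, 0.0, 0.0]}]' --gripper 1 --force 10

```text
clock: 33.42
eef_pos: [438.7, -5.6, 22.9]
eef_rot: [3.142, -0.0, 0.108]
wrist_force: [-0.1, 0.2, 1.2]
finger_gap: 23.0
```

>>> arm_command --deltas '[{"xyz": [0.0, 0.0, 0.02], "turn": [0.0, 0.0, 0.0]}, {"xyz": [0.0, 0.0, 0.05], "turn": [0.0, 0.0, 0.0]}, {"xyz": [0.0, 0.0, 0.05], "turn": [0.0, 0.0, 0.0]}, {"xyz": [0.001, -0.02, 0.0], "turn": [0.0, 0.0, 0.0]}, {"xyz": [0.002, -0.04, 0.0], "turn": [0.0, 0.0, 0.0]}, {"xyz": [0.003, -0.05, 0.0], "turn": [0.0, 0.0, 0.0]}, {"xyz": [0.003, -0.05, 0.0], "turn": [0.0, 0.0, 0.0]}, {"xyz": [0.003, -0.05, 0.0], "turn": [0.0, 0.0, 0.0]}, {"xyz": [0.003, -0.05, 0.0], "turn": [0.0, 0.0, 0.0]}, {"xyz": [0.001, -0.027, 0.0], "turn": [0.0, 0.0, 0.0]}, {"xyz": [0.001, -0.015, 0.0], "turn": [0.0, 0.0, 0.0]}, {"xyz": [0.0, 0.0, 0.0], "turn": [0.0, 0.0, 0.0]}]'

```text
clock: 34.92
eef_pos: [455.5, -307.6, 142.6]
eef_rot: [-3.141, 0.0, 0.107]
wrist_force: [0.1, -0.3, 0.2]
finger_gap: 23.2
```

>>> arm_command --deltas '[{"xyz": [0.0, 0.0, 0.0], "turn": [0.0, 0.0, 0.0]}]'

```text
clock: 35.05
eef_pos: [455.7, -306.6, 142.8]
eef_rot: [-3.141, 0.0, 0.109]
wrist_force: [-0.5, -0.2, -0.1]
finger_gap: 23.4
```

```bash
python3 w.py d12 455.8,-306.3,11
```

```text
{'clock': np.float64(35.05), 'eef_pos': array([ 455.698, -306.606,  142.812]), 'eef_rot': array([-3.141,  0.   ,  0.109]), 'wrist_force': array([-0.519, -0.154, -0.075]), 'finger_gap': np.float64(23.392)}
455.8,-306.3,11 [[279.5 206.4]]
```

View pics/d12.png

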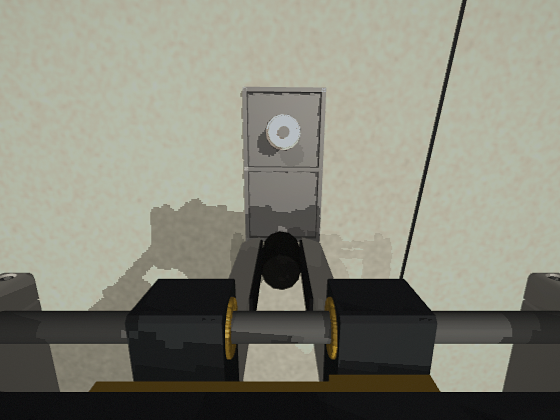

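The stopper is held upright above the near compartment. The slim cartridge stands centred in the far one at (284,131). I'll lower the stopper.

>>> arm_command --deltas '[{"xyz": [0.0, -0.001, -0.03], "turn": [0.0, 0.0, 0.0]}, {"xyz": [0.0, 0.0, -0.045], "turn": [0.0, 0.0, 0.0]}, {"xyz": [0.0, 0.0, -0.025], "turn": [0.0, 0.0, 0.0]}, {"xyz": [0.0, 0.0, -0.009], "turn": [0.0, 0.0, 0.0]}, {"xyz": [0.0, 0.0, -0.004], "turn": [0.0, 0.0, 0.0]}, {"xyz": [0.0, 0.0, -0.001], "turn": [0.0, 0.0, 0.0]}, {"xyz": [0.0, 0.0, -0.001], "turn": [0.0, 0.0, 0.0]}, {"xyz": [0.0, 0.0, -0.0005], "turn": [0.0, 0.0, 0.0]}, {"xyz": [0.0, 0.0, 0.0], "turn": [0.0, 0.0, 0.0]}]'

```text
clock: 36.22
eef_pos: [455.6, -308.6, 27.5]
eef_rot: [3.141, -0.0, 0.108]
wrist_force: [0.8, 0.2, 0.8]
finger_gap: 22.9
```

>>> arm_command --deltas '[{"xyz": [0.0, 0.0, -0.0005], "turn": [0.0, 0.0, 0.0]}, {"xyz": [0.0, 0.0, 0.0], "turn": [0.0, 0.0, 0.0]}]'

```text
clock: 36.48
eef_pos: [455.7, -308.6, 27.0]
eef_rot: [3.141, -0.0, 0.108]
wrist_force: [0.0, -0.4, 1.8]
finger_gap: 23.1
```

>>> arm_command --deltas '[{"xyz": [0.0, 0.0, -0.0003], "turn": [0.0, 0.0, 0.0]}, {"xyz": [0.0, 0.0, 0.0], "turn": [0.0, 0.0, 0.0]}]'

```text
clock: 36.72
eef_pos: [455.7, -308.6, 26.9]
eef_rot: [3.141, -0.0, 0.108]
wrist_force: [-1.0, 0.5, 5.3]
finger_gap: 23.7
```

Contact. I'll release, lift and back away so the top view is clear.

>>> arm_command --deltas '[{"xyz": [0.0, 0.0, 0.0], "turn": [0.0, 0.0, 0.0]}, {"xyz": [0.0, 0.0, 0.0], "turn": [0.0, 0.0, 0.0]}, {"xyz": [0.0, 0.0, 0.0], "turn": [0.0, 0.0, 0.0]}, {"xyz": [0.0, 0.0, 0.0], "turn": [0.0, 0.0, 0.0]}, {"xyz": [0.0, 0.0, 0.015], "turn": [0.0, 0.0, 0.0]}, {"xyz": [0.0, 0.0, 0.04], "turn": [0.0, 0.0, 0.0]}, {"xyz": [0.0, 0.0, 0.05], "turn": [0.0, 0.0, 0.0]}, {"xyz": [0.0, 0.0, 0.05], "turn": [0.0, 0.0, 0.0]}, {"xyz": [0.0, 0.0, 0.03], "turn": [0.0, 0.0, 0.0]}]' --gripper 0.3

```text
clock: 37.85
eef_pos: [455.9, -308.8, 215.4]
eef_rot: [3.139, -0.003, 0.108]
wrist_force: [-0.5, -0.1, 0.2]
finger_gap: 65.8
```

>>> arm_command --deltas '[{"xyz": [-0.015, -0.015, 0.0], "turn": [0.0, 0.0, 0.0]}, {"xyz": [-0.03, -0.03, 0.0], "turn": [0.0, 0.0, 0.0]}, {"xyz": [-0.03, -0.03, 0.0], "turn": [0.0, 0.0, 0.0]}, {"xyz": [-0.03, -0.03, 0.0], "turn": [0.0, 0.0, 0.0]}, {"xyz": [-0.03, -0.03, 0.0], "turn": [0.0, 0.0, 0.0]}, {"xyz": [-0.03, -0.03, 0.0], "turn": [0.0, 0.0, 0.0]}, {"xyz": [-0.015, -0.02, 0.0], "turn": [0.0, 0.0, 0.0]}, {"xyz": [0.0, 0.0, 0.0], "turn": [0.0, 0.0, 0.0]}, {"xyz": [0.0, 0.0, 0.0], "turn": [0.0, 0.0, 0.0]}]'

```text
clock: 38.98
eef_pos: [276.1, -493.0, 212.1]
eef_rot: [3.141, -0.0, 0.108]
wrist_force: [-1.4, 0.8, 0.1]
finger_gap: 65.7
```

```bash
python3 - <<'E'
from h import *
c=camera("top"); cv2.imwrite("pics/e1.png",cv2.convertScaleAbs(cv2.resize(c["color"][140:300,90:430,::-1],None,fx=2.35,fy=2.35,interpolation=cv2.INTER_CUBIC),alpha=1.4))
c=camera("scene"); cv2.imwrite("pics/e1s.png",c["color"][:,:,::-1])
E
```

```text
(no output)
```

View pics/e1.png

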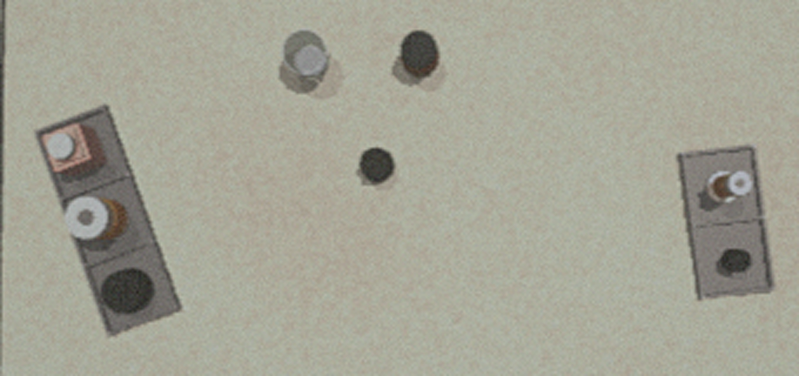

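View pics/e1s.png

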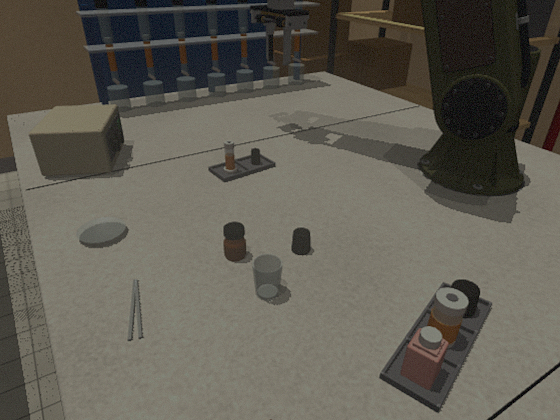

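Both views show all five items upright, each in its own compartment. In the top crop the bottle is at (68,148), the wide cartridge (92,218), the large stopper (128,290), the slim cartridge (732,184) and the small stopper (735,261). The beaker, jar and medium stopper are at the same pixels as at the start. Handing in.

```bash
python3 - <<'E'
from cell import *
print(sign_off())
E
```

```text
the job is handed in; nothing more can be done
None
```

Both kits are made up and the job is handed in, at about 39 s of the 115 s allowed.

- **Long tray:** the wide cartridge is in the middle, the large stopper in the compartment nearer the robot, and the square bottle in the far one. I placed them in that order.
- **Short tray:** the slim cartridge is in the far compartment and the smallest stopper in the near one.
- **Setting down:** I lowered each item until the wrist force showed contact (about 3.5–6 N), then let go.

**Last checks:** the final top and scene pictures show all five standing upright inside their compartments. The medium stopper, beaker and brown jar are where they were at the start. The gripper was open and about 260 mm clear of the nearest kit tray's centre, touching nothing.

**What failed or disagreed:**
- The first move call was refused because some rows left out a field; the arm did not move.
- Positions from the top camera and the wrist camera differed by up to 2–3 mm. I corrected for this before the grasps and placings where it showed.

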